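Clamp the sample jar on the shaker

TASK

Get the jar ready for shaking: take the scoop off the shaker's platform and lay it in the grey tray, then hold the jar snugly between the two clamping bars, both bars touching it and both locked tight with their knobs. Each bar is locked now, so its knob must be loosened before it will slide; leave the jar standing where it is (a nudge of a centimetre is fine) and do not disturb the bottle, beaker and burner.

Things in the scene. Friction and masses are not known exactly. Their poses are not given: they have to be found in the camera images.
- shaker: white shaker with an aluminium platform 300 (x) x 400 (y) mm, its top 70 mm above the bench, fixed to the bench; origin under its centre at bench height. Its x axis points away from its front panel and rail, y to the left seen from that front. A steel rail runs along y at x = -0.09; both clamping bars ride on it.
- left_bar (a joint): slide of the left clamping bar (+y side of the shaker) along the rail, m: 0 = outermost, grows inward towards the other bar, up to 0.20; bar centreline at shaker y = 0.165 - value. Free, it drags with about 1.5 to 3 N; clamped tight it holds some 50 N and only creeps a little. It is easily moved by its knob, held in the gripper.
- right_bar (a joint): slide of the right clamping bar (-y side of the shaker) along the rail, m: 0 = outermost, grows inward towards the other bar, up to 0.20; bar centreline at shaker y = value - 0.165. Free, it drags with about 1.5 to 3 N; clamped tight it holds some 50 N and only creeps a little. It is easily moved by its knob, held in the gripper.
- left_knob (a joint): turn of the left bar's clamp knob, rad: 0 = fully loose, 1.3 = fully tight (end stop); clockwise seen from above tightens. The clamp bites from about 0.5 upward (below 0.4 the bar is free), locked above 1.05. Turning takes 0.12 N m loose, about 0.2 N m near tight; it stays where it is left. Starts tight (above 1.1).
- right_knob (a joint): turn of the right bar's clamp knob, rad: 0 = fully loose, 1.3 = fully tight (end stop); clockwise seen from above tightens. The clamp bites from about 0.5 upward (below 0.4 the bar is free), locked above 1.05. Turning takes 0.12 N m loose, about 0.2 N m near tight; it stays where it is left. Starts tight (above 1.1).
- left_grip (a point): on the left clamp knob's upright axis at grip height, 64 mm above the platform. Knob: black upright wing 66 mm long, 14 mm thick, 42 to 80 mm above the platform, on a 36 mm disc (36 to 42 mm), over the carriage's centre. x axis along the wing; wing yaw = shaker yaw + 1.3 - knob value: parallel to the bar when fully tight.
- right_grip (a point): on the right clamp knob's upright axis at grip height, 64 mm above the platform. Knob: black upright wing 66 mm long, 14 mm thick, 42 to 80 mm above the platform, on a 36 mm disc (36 to 42 mm), over the carriage's centre. x axis along the wing; wing yaw = shaker yaw + 1.3 - knob value: parallel to the bar when fully tight.
- left_face (a point): middle of the left bar's inner face, 20 mm above the platform, axes parallel to the shaker's; the jar is on its -y side and touches at 38 mm from its centre. The bar: steel, 12 mm thick, 5 to 35 mm above the platform, x = -0.072 to 0.133 in the shaker frame, on a grey 46 x 46 mm carriage (top 36 mm above the platform) on the rail.
- right_face (a point): middle of the right bar's inner face, 20 mm above the platform, axes parallel to the shaker's; the jar is on its +y side and touches at 38 mm from its centre. The bar: steel, 12 mm thick, 5 to 35 mm above the platform, x = -0.072 to 0.133 in the shaker frame, on a grey 46 x 46 mm carriage (top 36 mm above the platform) on the rail.
- jar: round amber jar with white lid, 76 mm diameter and 48 mm high, lid 72 mm diameter, 63 mm high over all, 0.2 to 0.4 kg, standing loose on the platform between the bars, nearer to one of them; origin at the centre of its underside.
- scoop: white plastic sample scoop, 165 mm long along its x, on the platform between the jar and one of the bars. Handle towards -x: 14 mm wide, from x = -0.082 to 0.022, 20 to 40 mm above the scoop's underside; bowl towards +x: 60 x 40 mm, 40 mm high. Origin at the middle of its length, on its underside; 70 g. Good grasp: across the handle at x = 0.005, 35 mm up.
- tray: open grey tray, 210 (x) x 130 (y) x 30 mm high, 4 mm walls, fixed on the bench to the left of the shaker; origin under its centre, floor about 4 mm above the bench.
- bottle: bystander: amber bottle, 64 mm diameter, 150 mm high, on the bench right of the shaker; origin at the centre of its underside.
- beaker: bystander: glass beaker, 70 mm diameter, 90 mm high, on the bench beyond the tray; origin at the centre of its underside.
- burner: bystander: burner with 84 mm blue foot, 149 mm high, on the bench at the far right of the shaker; origin at the centre of its underside.

How it is judged:
At the end, for the whole second after the job is handed in: The scoop lies at rest in the tray (its origin within 50 mm along and 55 mm across of the tray's centre, less than 30 mm above the tray's underside); the jar stands upright, within 20 mm of where it started, each bar's inner face at most 4 mm from it; both knobs are turned to above 1.05 rad (x of scoop in the frame of tray between -0.05 and 0.05 m and y of scoop in the frame of tray between -0.055 and 0.055 m and z of scoop in the frame of tray below 0.03 m and linear speed of each of scoop, jar below 0.02 m/s and y of jar in the frame of left_face above -0.042 m and y of jar in the frame of right_face below 0.042 m and value of joint each of left_knob, right_knob above 1.05 rad and distance of jar from where it was at the start of the episode below 0.02 m and angle between jar's own z axis and vertical below 0.1 rad); the robot touches nothing.
It fails at once if the bottle is shifted more than 30 mm or tipped over (distance of bottle from where it was at the start of the episode above 0.03 m or angle between bottle's own z axis and vertical above 0.4 rad).
It fails at once if the beaker is shifted more than 30 mm or tipped over (distance of beaker from where it was at the start of the episode above 0.03 m or angle between beaker's own z axis and vertical above 0.4 rad).
It fails at once if the burner is shifted more than 30 mm or tipped over (distance of burner from where it was at the start of the episode above 0.03 m or angle between burner's own z axis and vertical above 0.4 rad).
It also fails if it takes over 72 s, if anything falls off the work surface, if the arm or the gripper's body presses on something with over 40 N, if the wrist force passes 120 N, or if a joint passes its speed limit or range.

ROBOT

A 6-joint arm with a two-finger parallel gripper is mounted at the origin on the work surface. World frame = base frame: x ahead of the robot, y to its left, z up, the work surface at z = 0. Lengths are in m, angles in rad, forces in N, time in s.
With the tool pointing down it reaches from about 0.375 to 0.9 m from the base axis. Payload 3.1 kg.
Tool frame: the origin (TCP) lies on the centre line of the jaws, within the pads' length; the fingertips stand 22 mm ahead of it and the grasp point (between the pads) lies 3 mm ahead of it; z points along the fingers, y is the line along which they close (so a half turn about z gives the same grasp; the last joint's range is limited). The gripper opens to 85 mm and grips with 20 to 120 N. Pads are 22 mm wide; open, the fingers measure 114 mm over their backs; the gripper's body (76 mm by 85 mm) begins 54 mm behind the grasp point. The pads swing forward as they close: fully open they stand 13 mm farther back than shut.
Start: joints at [-1.516, 0.527, 1.433, -0, 1.181, -0.178], TCP at [0.144, -0.608, 0.253] pointing down, gripper open.
Joint ranges: [-3.08, 3.08], [-0.75, 2.2], [0.22, 2.44], [-1.43, 4.57], [0, 2.65], [-2.85, 2.85]. Speed limits (rad/s): [2.79, 2.79, 3.14, 3.14, 3.14, 3.14].

INTERFACE

Orientations are given as a unit quaternion [x, y, z, w].
In Python, from station import manip gives the robot as it stands.
- The arm moves only by the tool tcp_steps, called after ">>>" by a JSON object that holds its "api" and its "payload", one argument or row to a line. Schema: {"type":"object","properties":{"motion":{"type":"array","items":{"type":"array","items":{"type":"number"},"minItems":5,"maxItems":5},"minItems":1,"maxItems":20},"clamp_n":{"type":"number"},"only":{"type":"string"},"quiet":{"type":"boolean"},"lines":{"type":"string"}},"required":["motion"],"additionalProperties":false}. motion is a list of rows, 1 to 20 of them, each of 5 numbers: dx, dy, dz in fractions of the full range, 1 being 1000 mm, then a turn about the tool's z in a scale on which 1.0 is 360 degrees, then the opening from 0.0 (shut) to 1.0 (fully open); each row is the pose to reach, as a shift and turn from the pose commanded when the call began, along the tool's axes at that moment; what a row does not reach only later rows make up. A row lasts 1/10 s, in which the tool goes at most 0.05 m and 0.15 rad, less where a joint would pass 70% of its speed; a pose out of reach is approached as far as the arm can. The fingers move at their own pace and stop on an object; clamp_n is the grip in N (left out, the last holds). Time passes only in rows, so rows that do not move let the fingers close. The tool returns the time, the measured TCP pose, the force, the opening and the grip force at its end. only (a regular expression) keeps the lines of the reply that match it, lines (a string "A,B") keeps lines A to B, and quiet returns only ok. No shift or turn number may pass 1 either way. Input that does not fit is refused with a message, and nothing moves.
- manip.sense(): the state, without advancing time (a new reading comes with each control period).
- manip.snapshot(name): name is "side" or "top"; returns a dict with "pixels" (400x640x3 uint8, red, green, blue), "range_z" (400x640 float32, m along the optical axis (not along the pixel's ray), 0 where there is no reading), "fov_y" (degrees; the focal length in pixels is half the picture's height over the tangent of half this angle, whatever the lens; pixels are square), "cx", "cy" (the principal point, pixels), "R" (3x3) and "t" (3): a world point X has camera coordinates R X + t. Camera axes: x right, y down, z forward; pixel columns grow to the right and rows downward; lengths in m; the calibration is good to about 2 mm. A picture is of the moment at which its call begins.
- manip.sign_off(): hands the job in; it is judged then, once.
The state is a dict: "t": time; "q": joint angles; "qd": joint speeds; "tau": joint torques, N m; "tcp_pos": TCP position; "tool_rot": TCP orientation; "force": force on the tool from outside, world axes, zero at the start; "ft_torque": the same for the moment, N m; "finger_gap": opening from 0.0 (shut) to 1.0 (fully open); "gripper_force": force on a finger pad.
Only numpy, scipy, OpenCV 4.12 (cv2) and the standard library are available. Lean on these libraries where they do the work, as an engineer would, in place of code of your own. Each camera call takes 0.05 s, during which the arm holds its last target. There are 200 camera calls.

## Working session

There is one attempt and no reset: what is moved stays moved. The work goes in short steps, Python scripts to look and compute and a tool call to move; the robot and the scene stay as the last step left them, time stands still between calls to the robot, and variables do not carry over. Pictures are saved under pics/ and viewed, at most 10 in all, crops included, and the job is handed in when it is done.

```bash
ls; mkdir -p pics; cat > h.py <<'E'
import numpy as np, cv2
from station import manip
def snap(n,f):
    s=manip.snapshot(n); cv2.imwrite(f'pics/{f}.png',cv2.cvtColor(s['pixels'],cv2.COLOR_RGB2BGR))
    np.savez(f'pics/{f}.npz',**s); return s
def foc(s): return 200/np.tan(np.radians(float(s['fov_y']))/2)
def world(s,u,v,z=None):
    """world point from depth, or on plane z"""
    R=np.array(s['R']);t=np.array(s['t']);f=foc(s)
    d=np.array([(u-s['cx'])/f,(v-s['cy'])/f,1.])
    c=-R.T@t; r=R.T@d
    if z is None: k=float(s['range_z'][int(v),int(u)])
    else: k=(z-c[2])/r[2]
    return c+k*r
E
python3 - <<'E'
from h import *
for n in ('top','side'):
    s=snap(n,n+'0'); print(n,s['fov_y'],s['cx'],s['cy'],-np.array(s['R']).T@s['t'],np.array(s['R']).round(2).tolist(),(s['range_z']>0).mean())
print(manip.sense())
E
```

```text
pics
station.py
top 54.83766050693217 325.07600212493674 206.26021974605976 [ 0.44447073 -0.08838367  1.17586698] [[-0.02, -1.0, -0.01], [-1.0, 0.02, -0.09], [0.09, 0.01, -1.0]] 0.9961015625
side 48.423973475660816 328.4750288315833 198.2701323056612 [0.06628516 1.02041423 0.85408875] [[-0.91, -0.41, 0.01], [-0.23, 0.47, -0.85], [0.34, -0.78, -0.52]] 0.99596875
{'t': 0.1, 'q': array([-1.51650224e+00,  5.28377271e-01,  1.43376796e+00, -2.18533016e-06,
        1.18140909e+00, -1.78487139e-01]), 'qd': array([-0.00081312, -0.00218   , -0.00218572,  0.00150747, -0.00024913,
       -0.00077932]), 'tau': array([-3.78713567e-04, -4.43304062e+01, -1.78586662e+01, -1.86260227e-04,
        3.86119966e-03, -1.03910540e-05]), 'tcp_pos': array([ 0.14418076, -0.60752585,  0.25243091]), 'tool_rot': array([ 9.93233730e-01,  1.16128360e-01,  5.98587810e-05, -9.79006999e-04]), 'force': array([ 1.00313273,  0.23402662, -0.54769893]), 'ft_torque': array([ 0.01276387, -0.01782756, -0.02329989]), 'gripper_force': 0.0, 'finger_gap': 1.0012845475904741}
```

View pics/top0.png

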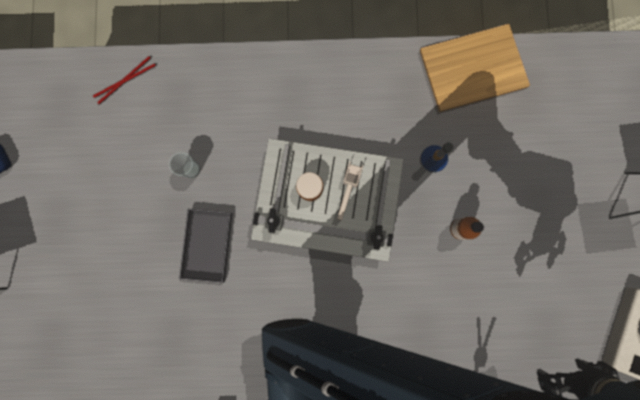

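View pics/side0.png

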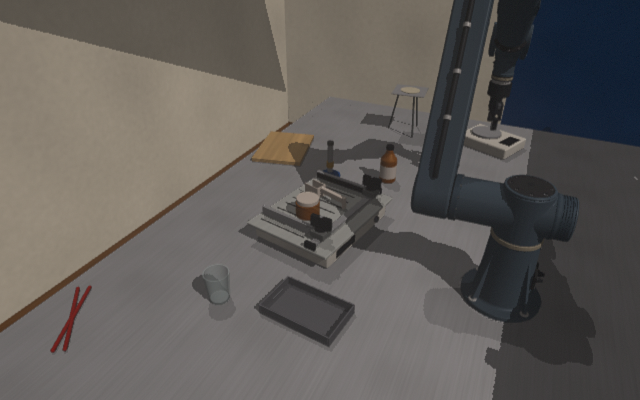

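Top view: left knob about (272,219), right knob (378,237), jar lid (309,187), scoop handle (346,200) with its bowl at (353,172), tray (208,243). The side view shows the same layout. Next I'll enlarge the shaker in both.

```bash
python3 - <<'E'
import cv2
a=cv2.imread('pics/top0.png')[115:275,240:410]; b=cv2.imread('pics/side0.png')[155:275,240:400]
a=cv2.convertScaleAbs(cv2.resize(a,None,fx=3.6,fy=3.6,interpolation=cv2.INTER_CUBIC),alpha=1.5)
b=cv2.convertScaleAbs(cv2.resize(b,None,fx=5,fy=5,interpolation=cv2.INTER_CUBIC),alpha=1.5)
cv2.imwrite('pics/topc.png',a);cv2.imwrite('pics/sidec.png',b)
E
```

```text
(no output)
```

View pics/topc.png

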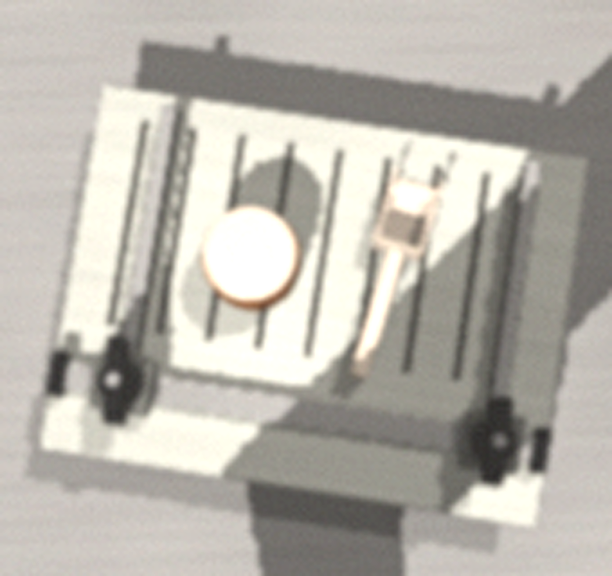

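View pics/sidec.png

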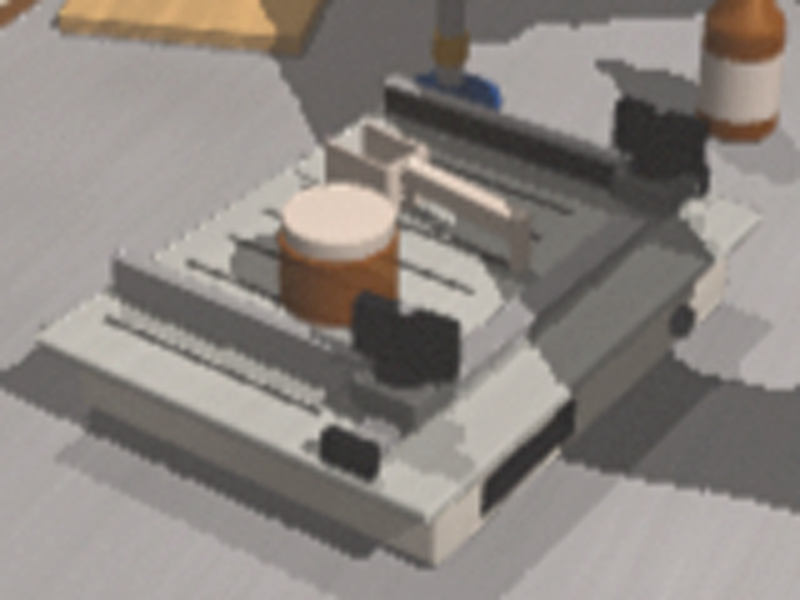

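The crops show left wing centre (119,380) in the top crop, right wing (496,441), jar lid (251,256), handle from (362,366) to (397,255), and bowl near (405,215). The scoop lies between the jar and the right bar. I'll fuse the depth of both views around these points.

```bash
python3 - <<'E'
from h import *
L=lambda f:dict(np.load(f'pics/{f}.npz'))
T,S=L('top0'),L('side0')
def cloud(s):
    v,u=np.mgrid[:400,:640]; f=foc(s); k=s['range_z']
    c=np.stack([(u-s['cx'])/f*k,(v-s['cy'])/f*k,k],-1); P=(c-s['t'])@s['R']; P[k==0]=9; return P
def tc(x,y): return 240+x/3.6,115+y/3.6
def sc(x,y): return 240+x/5,155+y/5
for n,p in dict(lk=(119,380),rk=(496,441),jar=(251,256),hend=(364,360),hnear=(395,262),c1=(103,85),c2=(588,155),c3=(535,525),c4=(40,450)).items():
    u,v=tc(*p); print(n,world(T,u,v).round(4),world(T,u,v,.07).round(4))
PT,PS=cloud(T),cloud(S)
# two-view triangulation (independent of depth)
def tri(a,b):
    A=[];B=[]
    for s,p in((T,a),(S,b)):
        f=foc(s);K=np.array([[f,0,s['cx']],[0,f,s['cy']],[0,0,1]])
        A.append(K@np.c_[s['R'],s['t']])
    X=cv2.triangulatePoints(A[0],A[1],np.array(a,float),np.array(b,float)).ravel(); return X[:3]/X[3]
for n,a,b in(('Lwing',(119,380),(410,312)),('Rwing',(496,441),(662,112)),('hend',(363,366),(522,210)),('lid',(251,256),(338,218))):
    print('tri',n,tri(tc(*a),sc(*b)).round(4))
def ana(nm,c,r,z0,z1):
    for w,P in(('T',PT),('S',PS)):
        m=(np.hypot(P[...,0]-c[0],P[...,1]-c[1])<r)&(P[...,2]>z0)&(P[...,2]<z1); Q=P[m]
        if len(Q)<8: print(nm,w,len(Q)); continue
        (cx,cy),(a,b),g=cv2.minAreaRect(Q[:,:2].astype(np.float32)*1000)
        q=Q-Q.mean(0);_,_,V=np.linalg.svd(q[:,:2],full_matrices=False)
        print(nm,w,len(Q),'mean',Q.mean(0).round(4),'rect',round(cx),round(cy),round(a),round(b),round(g,1),'yaw',np.round(np.arctan(V[0,1]/V[0,0]),3))
lk=world(T,*tc(119,380));rk=world(T,*tc(496,441))
ana('lk',lk,.05,.13,.16);ana('rk',rk,.05,.13,.16)
ana('jar',world(T,*tc(251,256)),.05,.125,.145)
h=world(T,*tc(380,310)); ana('handle',h,.05,.095,.13)
b=world(T,*tc(405,215)); ana('bowl',b,.05,.095,.13)
ana('tray',world(T,208,243,.03),.13,.022,.045)
u,v=208,243
print('trayfloor',world(T,u,v))
E
```

```text
lk [0.5073 0.0627 0.1493] [0.5121 0.0744 0.07  ]
rk [ 0.4558 -0.215   0.1475] [ 0.4566 -0.2245  0.07  ]
jar [ 0.6004 -0.0361  0.1314] [ 0.6095 -0.033   0.07  ]
hend [ 0.5205 -0.1204  0.1113] [ 0.5235 -0.1216  0.07  ]
hnear [ 0.5955 -0.1462  0.1142] [ 0.6018 -0.1486  0.07  ]
c1 [0.7721 0.0956 0.0027] [0.7533 0.0851 0.07  ]
c2 [ 7.003e-01 -3.207e-01  3.000e-04] [ 0.6851 -0.3069  0.07  ]
c3 [ 0.39   -0.2527  0.0705] [ 0.39   -0.2528  0.07  ]
c4 [0.4587 0.1519 0.002 ] [0.4579 0.138  0.07  ]
tri Lwing [0.5065 0.0635 0.1411]
tri Rwing [ 0.4536 -0.216   0.1449]
tri hend [ 0.5134 -0.1206  0.106 ]
tri lid [ 0.6012 -0.0358  0.1236]
lk T 149 mean [0.5083 0.066  0.1476] rect 509 67 14 65 86.4 yaw -0.069
lk S 162 mean [0.5047 0.0733 0.1413] rect 507 70 18 68 86.6 yaw -0.067
rk T 147 mean [ 0.4565 -0.2162  0.1479] rect 457 -217 14 65 81.0 yaw -0.164
rk S 118 mean [ 0.452  -0.2112  0.1408] rect 453 -212 19 66 84.5 yaw -0.17
jar T 531 mean [ 0.6027 -0.035   0.1323] rect 602 -35 69 70 89.3 yaw -0.092
jar S 240 mean [ 0.5997 -0.03    0.1294] rect 601 -32 69 70 27.9 yaw -1.047
handle T 177 mean [ 0.5595 -0.1324  0.109 ] rect 560 -132 14 99 71.7 yaw -0.321
handle S 128 mean [ 0.5611 -0.1283  0.1036] rect 562 -130 26 97 64.1 yaw -0.352
bowl T 101 mean [ 0.6199 -0.1525  0.1082] rect 627 -155 40 75 71.8 yaw -0.307
bowl S 121 mean [ 0.6262 -0.1517  0.1024] rect 629 -154 45 76 72.7 yaw -0.457
tray T 399 mean [0.4443 0.2865 0.0282] rect 446 284 132 210 83.6 yaw -0.115
tray S 502 mean [0.4444 0.2892 0.0259] rect 445 286 134 214 83.5 yaw -0.096
trayfloor [0.4525884  0.28263264 0.00456602]
```

```bash
cat >> h.py <<'E'
from scipy.spatial.transform import Rotation as Ro
c0=np.array([.5716,-.0845]); SY=-.173
def sh(x,y): return c0+np.array([[np.cos(SY),-np.sin(SY)],[np.sin(SY),np.cos(SY)]])@[x,y]
def inv(p): return np.array([[np.cos(SY),np.sin(SY)],[-np.sin(SY),np.cos(SY)]])@(np.array(p)[:2]-c0)
def to(x,y,z,yaw):
    """row (tool axes, turn) from here to a TCP target"""
    s=manip.sense(); R=Ro.from_quat(s['tool_rot']).as_matrix()
    d=R.T@(np.array([x,y,z])-s['tcp_pos']); y0=np.arctan2(R[1,0],R[0,0])
    w=(y0-yaw+np.pi/2)%np.pi-np.pi/2
    print('row',d.round(4),'turn',round(w,3),'yaw',round(y0,3),'t',s['t'])
E
python3 -c "
from h import *
to(.589,-.142,.21,-.315)
s=np.load('pics/top0.npz')
for p in ((467,228),(435,158),(185,165)): print(world(s,*p))"
```

```text
row [ 0.5402 -0.3503  0.0433] turn 0.548 yaw 0.233 t 0.1
[ 0.47647266 -0.46449879  0.11225855]
[ 0.68741217 -0.40454119  0.04896687]
[0.6952917  0.35624573 0.00284478]
```

Units first: turns go in shares of 360 degrees. So 0.548 rad / 6.2832 = 0.0872.

>>> {"api": "tcp_steps", "payload": {
  "motion": [
    [0.54,-0.35,0,0.0872,0.5],
    [0.54,-0.35,0,0.0872,0.5],
    [0.54,-0.35,0,0.0872,0.5],
    [0.54,-0.35,0,0.0872,0.5],
    [0.54,-0.35,0,0.0872,0.5],
    [0.54,-0.35,0,0.0872,0.5],
    [0.54,-0.35,0,0.0872,0.5],
    [0.54,-0.35,0,0.0872,0.5],
    [0.54,-0.35,0,0.0872,0.5],
    [0.54,-0.35,0,0.0872,0.5],
    [0.54,-0.35,0,0.0872,0.5],
    [0.54,-0.35,0,0.0872,0.5],
    [0.54,-0.35,0,0.0872,0.5],
    [0.54,-0.35,0,0.0872,0.5],
    [0.54,-0.35,0,0.0872,0.5],
    [0.54,-0.35,0,0.0872,0.5],
    [0.54,-0.35,0.04,0.0872,0.5],
    [0.54,-0.35,0.04,0.0872,0.5],
    [0.54,-0.35,0.04,0.0872,0.5]
  ]
}}

```text
t: 2.0
tcp_pos: [0.5876, -0.1439, 0.2129]
tool_rot: [0.987, -0.158, -0.001, -0.0]
force: [0.7, -0.8, 0.6]
finger_gap: 0.501
gripper_force: 0.0
```

```bash
python3 -c "
from h import *
to(.589,-.142,.108,-.315)"
```

```text
row [ 0.001  -0.0022  0.1049] turn -0.002 yaw -0.317 t 2.0
```

>>> {"api": "tcp_steps", "payload": {
  "motion": [
    [0.001,-0.002,0.05,0,0.5],
    [0.001,-0.002,0.08,0,0.5],
    [0.001,-0.002,0.105,0,0.5],
    [0.001,-0.002,0.105,0,0.5],
    [0.001,-0.002,0.105,0,0],
    [0.001,-0.002,0.105,0,0],
    [0.001,-0.002,0.105,0,0],
    [0.001,-0.002,0.105,0,0],
    [0.001,-0.002,0.105,0,0],
    [0.001,-0.002,0.105,0,0],
    [0.001,-0.002,0.08,0,0],
    [0.001,-0.002,0.04,0,0],
    [0.001,-0.002,-0.01,0,0],
    [0.001,-0.002,-0.01,0,0],
    [0.001,-0.002,-0.01,0,0]
  ],
  "clamp_n": 35
}}

```text
t: 3.5
tcp_pos: [0.591, -0.1415, 0.2253]
tool_rot: [0.988, -0.157, 0.002, 0.0]
force: [-0.2, -0.1, -0.9]
finger_gap: 0.155
gripper_force: 37.3
```

```bash
python3 - <<'E'
from h import *
T=snap('top','top1')
a=T['pixels'][100:300,160:420];cv2.imwrite('pics/top1c.png',cv2.convertScaleAbs(cv2.resize(a,None,fx=3,fy=3)[...,::-1],alpha=1.4))
to(.4445,.285,.22,-.115)
E
```

```text
row [-0.2703 -0.36    0.0036] turn -0.2 yaw -0.315 t 3.55
```

View pics/top1c.png

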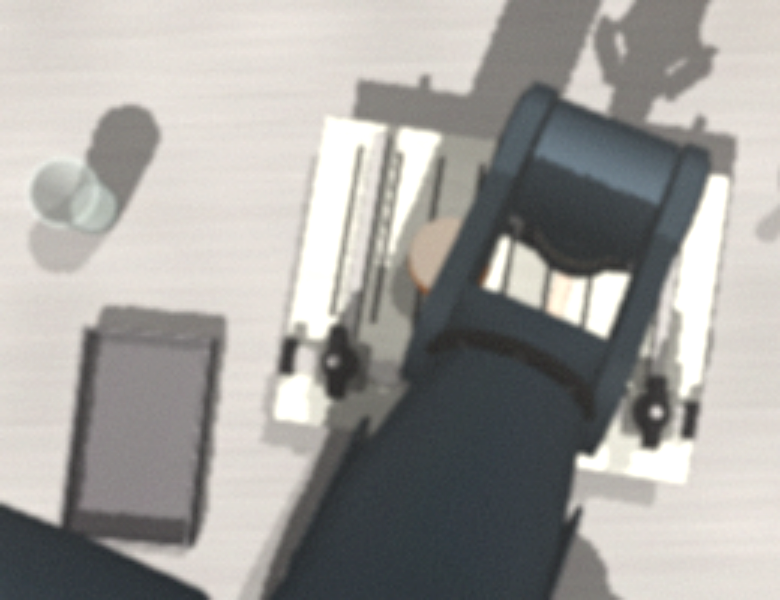

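The scoop is held (opening 13 mm). Jar at crop (447,257) is unmoved, and the tray is at crop (145,430). Carrying it over now.

To row units: -0.2 rad / 6.2832 = -0.0318.

>>> {"api": "tcp_steps", "payload": {
  "motion": [
    [-0.267,-0.361,0,-0.0318,0],
    [-0.267,-0.361,0,-0.0318,0],
    [-0.267,-0.361,0,-0.0318,0],
    [-0.267,-0.361,0,-0.0318,0],
    [-0.267,-0.361,0,-0.0318,0],
    [-0.267,-0.361,0,-0.0318,0],
    [-0.267,-0.361,0,-0.0318,0],
    [-0.267,-0.361,0,-0.0318,0],
    [-0.267,-0.361,0,-0.0318,0],
    [-0.267,-0.361,0,-0.0318,0],
    [-0.267,-0.361,0,-0.0318,0],
    [-0.267,-0.361,0,-0.0318,0],
    [-0.267,-0.361,0,-0.0318,0]
  ]
}}

```text
t: 4.85
tcp_pos: [0.4489, 0.2831, 0.2227]
tool_rot: [0.998, -0.059, -0.001, 0.0]
force: [0.2, -0.3, -0.1]
finger_gap: 0.156
gripper_force: 37.3
```

```bash
python3 -c "
from h import *
to(.4495,.2855,.046,-.115)"
```

```text
row [ 0.0005 -0.0026  0.1767] turn -0.003 yaw -0.118 t 4.85
```

>>> {"api": "tcp_steps", "payload": {
  "motion": [
    [0,-0.002,0.05,0,0],
    [0,-0.002,0.09,0,0],
    [0,-0.002,0.13,0,0],
    [0,-0.002,0.155,0,0],
    [0,-0.002,0.17,0,0],
    [0,-0.002,0.176,0,0],
    [0,-0.002,0.178,0,0],
    [0,-0.002,0.178,0,0]
  ]
}}

```text
t: 5.65
tcp_pos: [0.4495, 0.2861, 0.0458]
tool_rot: [0.998, -0.058, 0.0, -0.0]
force: [-0.5, -0.1, -1.0]
finger_gap: 0.153
gripper_force: 37.3
```

>>> {"api": "tcp_steps", "payload": {
  "motion": [
    [0,0,0,0,0.4],
    [0,0,0,0,0.4],
    [0,0,0,0,0.4],
    [0,0,0,0,0.4],
    [0,0,-0.05,0,0.4],
    [0,0,-0.1,0,0.5],
    [0,0,-0.15,0,0.5],
    [0,0,-0.18,0,0.5],
    [0,0,-0.18,0,0.5],
    [0,0,-0.18,0,0.5],
    [0,0,-0.18,0,0.5]
  ]
}}

```text
t: 6.75
tcp_pos: [0.4476, 0.2862, 0.224]
tool_rot: [0.998, -0.058, -0.001, 0.001]
force: [0.8, 0.4, -0.4]
finger_gap: 0.505
gripper_force: 0.0
```

```bash
python3 - <<'E'
from h import *
p=sh(-.0895,.1385);print(p); to(*p,.19,-.068)
S=snap('side','side2'); a=S['pixels'][155:355,220:420]
cv2.imwrite('pics/side2c.png',cv2.convertScaleAbs(cv2.resize(a,None,fx=3,fy=3)[...,::-1],alpha=1.4))
E
```

```text
[0.50727715 0.06733896]
row [0.0845 0.2105 0.0341] turn -0.047 yaw -0.115 t 6.75
```

View pics/side2c.png

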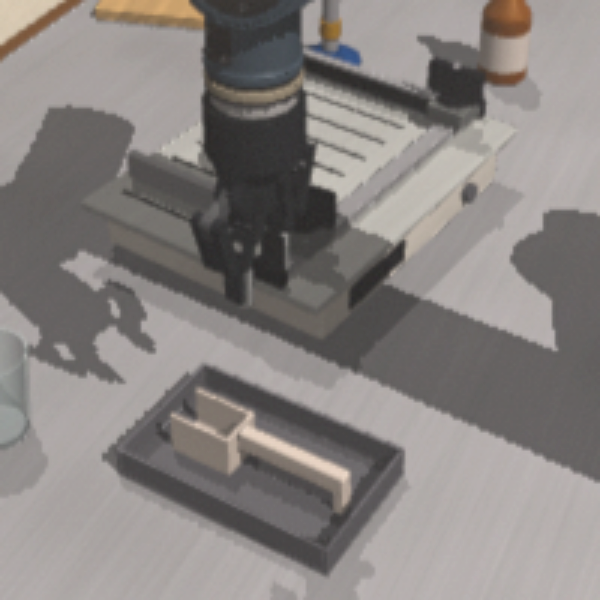

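The scoop lies centred in the tray (bowl at crop (210,440), handle end (340,485)). Now the left knob.

To row units: -0.047 rad / 6.2832 = -0.0075.

>>> {"api": "tcp_steps", "payload": {
  "motion": [
    [0.085,0.2105,0.03,-0.0075,0.5],
    [0.085,0.2105,0.03,-0.0075,0.5],
    [0.085,0.2105,0.03,-0.0075,0.5],
    [0.085,0.2105,0.03,-0.0075,0.5],
    [0.085,0.2105,0.03,-0.0075,0.5],
    [0.085,0.2105,0.03,-0.0075,0.5],
    [0.085,0.2105,0.03,-0.0075,0.5],
    [0.085,0.2105,0.03,-0.0075,0.5],
    [0.085,0.2105,0.06,-0.0075,0.5],
    [0.085,0.2105,0.085,-0.0075,0.5],
    [0.085,0.2105,0.085,-0.0075,0.5],
    [0.085,0.2105,0.085,-0.0075,0.5]
  ],
  "clamp_n": 60
}}

```text
t: 8.0
tcp_pos: [0.5085, 0.0689, 0.1403]
tool_rot: [0.999, -0.033, -0.001, -0.0]
force: [0.5, -0.6, 0.4]
finger_gap: 0.5
gripper_force: 0.0
```

>>> {"api": "tcp_steps", "payload": {
  "motion": [
    [0,0,0,0,0],
    [0,0,0,0,0],
    [0,0,0,0,0],
    [0,0,0,0,0],
    [0,0,0,0,0]
  ]
}}

```text
t: 8.5
tcp_pos: [0.5098, 0.0687, 0.1418]
tool_rot: [0.999, -0.034, 0.001, -0.001]
force: [0.3, 4.8, 5.0]
finger_gap: 0.155
gripper_force: 60.2
```

```bash
python3 -c "
from h import *
to(.5075,.0673,.139,-.068)"
```

```text
row [-0.0022  0.0016  0.0028] turn -0.0 yaw -0.068 t 8.5
```

To row units: -1.08 rad / 6.2832 = -0.1719.

>>> {"api": "tcp_steps", "payload": {
  "motion": [
    [0,0,0,-0.0239,0],
    [0,0,0,-0.0477,0],
    [0,0,0,-0.0716,0],
    [0,0,0,-0.0955,0],
    [0,0,0,-0.1194,0],
    [0,0,0,-0.1432,0],
    [0,0,0,-0.1592,0],
    [0,0,0,-0.1719,0],
    [0,0,0,-0.1719,0],
    [0,0,0,-0.1719,0]
  ]
}}

```text
t: 9.5
tcp_pos: [0.5091, 0.068, 0.1417]
tool_rot: [0.875, 0.485, 0.001, 0.0]
force: [-2.2, 0.8, 4.9]
finger_gap: 0.153
gripper_force: 60.4
```

```bash
python3 -c "
from h import *
s=manip.sense();p=s['tcp_pos'];print(s['ft_torque'],inv(p)); v=Ro.from_quat(s['tool_rot']);to(*sh(inv(p)[0],.098),p[2],1.012)"
```

```text
[0.40657328 0.15984471 0.06858044] [-0.08779664  0.13943712]
row [-0.0384  0.0156 -0.    ] turn 0.0 yaw 1.012 t 9.5
```

>>> {"api": "tcp_steps", "payload": {
  "motion": [
    [-0.009,0.004,0,0,0],
    [-0.018,0.0075,0,0,0],
    [-0.027,0.011,0,0,0],
    [-0.034,0.014,0,0,0],
    [-0.038,0.0155,0,0,0],
    [-0.038,0.0155,0,0,0],
    [-0.038,0.0155,0,0,0]
  ]
}}

```text
t: 10.2
tcp_pos: [0.5016, 0.027, 0.1417]
tool_rot: [0.875, 0.485, -0.0, 0.0]
force: [-3.2, -0.5, 6.6]
finger_gap: 0.156
gripper_force: 60.5
```

```bash
python3 -c "
from h import *
s=manip.sense();p=s['tcp_pos'];print(inv(p))"
```

```text
[-0.08813061  0.09780793]
```

To row units: 1.16 rad / 6.2832 = 0.1846.

>>> {"api": "tcp_steps", "payload": {
  "motion": [
    [0,0,0,0.0239,0],
    [0,0,0,0.0477,0],
    [0,0,0,0.0716,0],
    [0,0,0,0.0955,0],
    [0,0,0,0.1194,0],
    [0,0,0,0.1432,0],
    [0,0,0,0.1671,0],
    [0,0,0,0.1846,0],
    [0,0,0,0.1846,0],
    [0,0,0,0.1846,0],
    [0,0,0,0.1846,0]
  ]
}}

```text
t: 11.3
tcp_pos: [0.502, 0.0262, 0.1417]
tool_rot: [0.997, -0.074, 0.001, 0.001]
force: [-2.5, -2.4, 5.9]
finger_gap: 0.153
gripper_force: 60.4
```

>>> {"api": "tcp_steps", "payload": {
  "motion": [
    [0,0,0,0,0.5],
    [0,0,0,0,0.5],
    [0,0,0,0,0.5],
    [0,0,0,0,0.5],
    [0,0,-0.05,0,0.5],
    [0,0,-0.06,0,0.5],
    [0,0,-0.06,0,0.5]
  ]
}}

```text
t: 12.0
tcp_pos: [0.5034, 0.0272, 0.202]
tool_rot: [0.997, -0.074, 0.002, 0.0]
force: [0.5, -0.2, -0.1]
finger_gap: 0.5
gripper_force: 0.0
```

```bash
python3 -c "
from h import *
s=manip.sense();p=s['tcp_pos'];print(inv(p),p)
to(.457,-.2165,.141,-.167)"
```

```text
[-0.08638073  0.09826359] [0.50342363 0.02716623 0.20200102]
row [-0.0103  0.2478  0.061 ] turn 0.019 yaw -0.148 t 12.0
```

To row units: 0.019 rad / 6.2832 = 0.003.

>>> {"api": "tcp_steps", "payload": {
  "motion": [
    [-0.01,0.247,0,0.003,0.5],
    [-0.01,0.247,0,0.003,0.5],
    [-0.01,0.247,0,0.003,0.5],
    [-0.01,0.247,0,0.003,0.5],
    [-0.01,0.247,0,0.003,0.5],
    [-0.01,0.247,0,0.003,0.5],
    [-0.01,0.247,0,0.003,0.5],
    [-0.01,0.247,0.03,0.003,0.5],
    [-0.01,0.247,0.061,0.003,0.5],
    [-0.01,0.247,0.061,0.003,0.5],
    [-0.01,0.247,0.061,0.003,0.5]
  ]
}}

```text
t: 13.1
tcp_pos: [0.4553, -0.2137, 0.1389]
tool_rot: [0.997, -0.082, -0.001, -0.001]
force: [1.2, -0.7, 0.2]
finger_gap: 0.499
gripper_force: 0.0
```

>>> {"api": "tcp_steps", "payload": {
  "motion": [
    [0,0,0,0,0],
    [0,0,0,0,0],
    [0,0,0,0,0],
    [0,0,0,0,0],
    [0,0,0,0,0]
  ]
}}

```text
t: 13.6
tcp_pos: [0.4565, -0.2154, 0.1407]
tool_rot: [0.997, -0.083, 0.001, 0.0]
force: [1.0, 2.8, 6.7]
finger_gap: 0.156
gripper_force: 60.4
```

>>> {"api": "tcp_steps", "payload": {
  "motion": [
    [0,0,0,-0.0239,0],
    [0,0,0,-0.0477,0],
    [0,0,0,-0.0716,0],
    [0,0,0,-0.0955,0],
    [0,0,0,-0.1194,0],
    [0,0,0,-0.1432,0],
    [0,0,0,-0.1671,0],
    [0,0,0,-0.183,0],
    [0,0,0,-0.183,0],
    [0,0,0,-0.183,0]
  ]
}}

```text
t: 14.6
tcp_pos: [0.4564, -0.216, 0.1407]
tool_rot: [0.882, 0.472, 0.001, 0.001]
force: [0.5, 1.3, 6.1]
finger_gap: 0.152
gripper_force: 60.4
```

```bash
python3 -c "
from h import *
s=manip.sense();p=s['tcp_pos'];print(s['ft_torque'],inv(p)); to(*sh(inv(p)[0],.010),p[2],0)"
```

```text
[ 0.3913053  -0.08497214  0.102621  ] [-0.09080252 -0.14932789]
row [ 0.1458 -0.0642 -0.0002] turn 0.983 yaw 0.983 t 14.6
```

>>> {"api": "tcp_steps", "payload": {
  "motion": [
    [0.0183,-0.0081,0,0,0],
    [0.0366,-0.0161,0,0,0],
    [0.0549,-0.0242,0,0,0],
    [0.0732,-0.0322,0,0,0],
    [0.0915,-0.0403,0,0,0],
    [0.11,-0.0484,0,0,0],
    [0.125,-0.055,0,0,0],
    [0.135,-0.0595,0,0,0],
    [0.1373,-0.0605,0,0,0],
    [0.1373,-0.0605,0,0,0],
    [0.1373,-0.0605,0,0,0]
  ]
}}

```text
t: 15.7
tcp_pos: [0.4835, -0.0681, 0.1407]
tool_rot: [0.882, 0.472, 0.002, 0.002]
force: [3.1, 0.9, 7.4]
finger_gap: 0.154
gripper_force: 60.5
```

```bash
python3 - <<'E'
from h import *
s=manip.sense();p=s['tcp_pos'];print(inv(p)); 
to(*sh(-.0905,.010),p[2],.98)
T=snap('top','top3')
a=T['pixels'][110:270,240:420];cv2.imwrite('pics/top3c.png',cv2.convertScaleAbs(cv2.resize(a,None,fx=4,fy=3.7)[...,::-1],alpha=1.4))
S=snap('side','side3');a=S['pixels'][155:275,240:400];cv2.imwrite('pics/side3c.png',cv2.convertScaleAbs(cv2.resize(a,None,fx=5,fy=5)[...,::-1],alpha=1.4))
E
```

```text
[-0.08958682  0.00100468]
row [ 0.0079 -0.0045 -0.    ] turn 0.002 yaw 0.982 t 15.7
```

View pics/side3c.png

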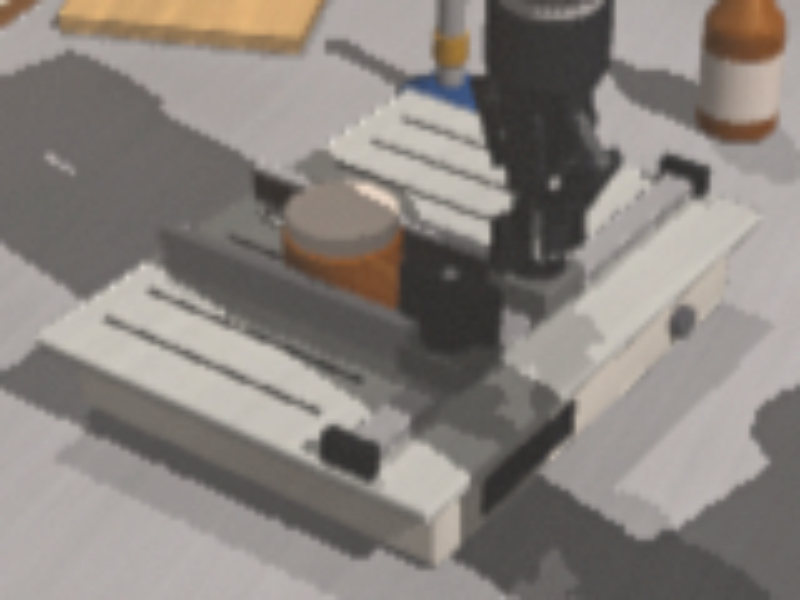

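The left bar touches the jar (lid at crop (343,212), shifted only a millimetre or two). The right bar is still short, so I'll creep it in and watch the force.

>>> {"api": "tcp_steps", "payload": {
  "motion": [
    [0.0028,-0.0012,0,0,0],
    [0.0055,-0.0024,0,0,0],
    [0.0064,-0.0028,0,0,0],
    [0.0064,-0.0028,0,0,0]
  ]
}}

```text
t: 16.2
tcp_pos: [0.4847, -0.0618, 0.1407]
tool_rot: [0.882, 0.472, 0.002, 0.002]
force: [2.3, -0.5, 7.0]
finger_gap: 0.153
gripper_force: 60.4
```

```bash
python3 -c "
from h import *
print(inv(manip.sense()['tcp_pos']))"
```

```text
[-0.08952026  0.00741545]
```

>>> {"api": "tcp_steps", "payload": {
  "motion": [
    [0.0018,-0.0008,0,0,0],
    [0.0027,-0.0012,0,0,0],
    [0.0027,-0.0012,0,0,0]
  ]
}}

```text
t: 16.5
tcp_pos: [0.485, -0.06, 0.1407]
tool_rot: [0.882, 0.472, 0.001, 0.003]
force: [0.9, -5.7, 6.1]
finger_gap: 0.151
gripper_force: 60.3
```

```bash
python3 -c "
from h import *
print(inv(manip.sense()['tcp_pos']))"
```

```text
[-0.08948025  0.00925023]
```

>>> {"api": "tcp_steps", "payload": {
  "motion": [
    [0.0014,-0.0006,0,0,0],
    [0.0018,-0.0008,0,0,0],
    [0.0018,-0.0008,0,0,0]
  ]
}}

```text
t: 16.8
tcp_pos: [0.4852, -0.0596, 0.1407]
tool_rot: [0.881, 0.472, 0.0, 0.004]
force: [-1.9, -11.5, 5.9]
finger_gap: 0.159
gripper_force: 60.3
```

```bash
python3 -c "
from h import *
print(inv(manip.sense()['tcp_pos']))"
```

```text
[-0.08944034  0.00967581]
```

Force rises to 11 N and the bar spacing is 88 mm, so the jar is snug. Tightening.

To row units: 1.14 rad / 6.2832 = 0.1814.

>>> {"api": "tcp_steps", "payload": {
  "motion": [
    [0,0,0,0.0239,0],
    [0,0,0,0.0477,0],
    [0,0,0,0.0716,0],
    [0,0,0,0.0955,0],
    [0,0,0,0.1194,0],
    [0,0,0,0.1432,0],
    [0,0,0,0.1671,0],
    [0,0,0,0.1814,0],
    [0,0,0,0.1814,0],
    [0,0,0,0.1814,0],
    [0,0,0,0.1814,0]
  ]
}}

```text
t: 17.9
tcp_pos: [0.4851, -0.0596, 0.1407]
tool_rot: [0.997, -0.078, 0.002, 0.003]
force: [-1.5, -11.1, 6.8]
finger_gap: 0.156
gripper_force: 60.5
```

>>> {"api": "tcp_steps", "payload": {
  "motion": [
    [0,0,0,0,0.45],
    [0,0,0,0,0.45],
    [0,0,0,0,0.45],
    [0,0,0,0,0.45],
    [0,0,-0.05,0,0.45],
    [0,0,-0.1,0,0.45],
    [-0.05,0,-0.12,0,0.45],
    [-0.1,0,-0.12,0,0.45],
    [-0.1,0.05,-0.12,0,0.45],
    [-0.1,0.1,-0.12,0,0.45],
    [-0.1,0.15,-0.12,0,0.45],
    [-0.1,0.2,-0.12,0,0.45],
    [-0.1,0.25,-0.12,0,0.45],
    [-0.1,0.25,-0.12,0,0.45],
    [-0.1,0.25,-0.12,0,0.45]
  ]
}}

```text
t: 19.4
tcp_pos: [0.3451, -0.2878, 0.2589]
tool_rot: [0.997, -0.08, -0.0, -0.001]
force: [0.2, 0.9, 0.8]
finger_gap: 0.452
gripper_force: 0.0
```

```bash
python3 - <<'E'
from h import *
T=snap('top','top4')
a=T['pixels'][110:300,170:410];cv2.imwrite('pics/top4c.png',cv2.convertScaleAbs(cv2.resize(a,None,fx=3.1,fy=3.1)[...,::-1],alpha=1.4))
S=snap('side','side4')
def cloud(s):
    v,u=np.mgrid[:400,:640]; f=foc(s); k=s['range_z']
    c=np.stack([(u-s['cx'])/f*k,(v-s['cy'])/f*k,k],-1); P=(c-s['t'])@s['R']; P[k==0]=9; return P
for P in(cloud(T),cloud(S)):
  for n,c,r,z0,z1 in(('lk',(.502,.027),.045,.13,.16),('rk',(.485,-.06),.045,.13,.16),('jar',(.601,-.035),.05,.125,.145),('scoop',(.445,.285),.1,.035,.06)):
    Q=P[(np.hypot(P[...,0]-c[0],P[...,1]-c[1])<r)&(P[...,2]>z0)&(P[...,2]<z1)]
    (x,y),(a,b),g=cv2.minAreaRect(Q[:,:2].astype(np.float32)*1000); _,_,V=np.linalg.svd(Q[:,:2]-Q[:,:2].mean(0),full_matrices=False)
    print(n,len(Q),Q.mean(0).round(4),round(x),round(y),round(a),round(b),round(g,1),np.arctan(V[0,1]/V[0,0]).round(3))
E
```

```text
lk 146 [0.5001 0.0231 0.1477] 500 24 14 65 81.6 -0.148
rk 133 [ 0.4849 -0.0626  0.1488] 485 -62 14 65 81.2 -0.155
jar 528 [ 0.602  -0.0393  0.1323] 603 -39 71 68 43.6 0.484
scoop 281 [0.4394 0.284  0.0422] 444 285 42 164 83.2 -0.1
lk 149 [0.496  0.0298 0.1412] 497 26 20 66 81.6 -0.133
rk 137 [ 0.4814 -0.056   0.1411] 482 -59 20 67 78.8 -0.149
jar 230 [ 0.5983 -0.0337  0.1296] 599 -35 69 71 51.1 -1.09
scoop 344 [0.4393 0.2883 0.0398] 442 286 44 166 82.9 -0.12
```

View pics/top4c.png

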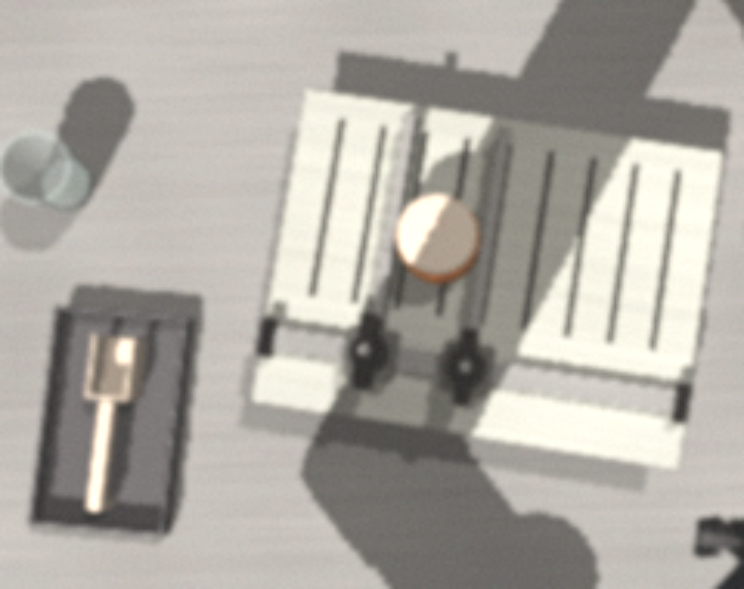

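The picture shows the jar (crop (437,237)) held between both bars, with the wings at (365,350) and (464,366) parallel to the bars. The scoop is centred in the tray and the arm is clear.

```bash
python3 -c "
from station import manip
print(manip.sign_off())"
```

```text
the job is handed in; nothing more can be done
None
```

I handed the job in at about 19.5 s without seeing the verdict: the scoop is centred in the tray, and the jar, moved about 4 mm, is held between both bars with both knobs turned to about 1.27 rad.

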